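# Load a brick tile into the corner of the setting-out board

## Robot

A 6-joint arm with a two-finger parallel gripper is mounted at the origin on the work surface. World frame = base frame: x ahead of the robot, y to its left, z up, the work surface at z = 0. Lengths are in mm, angles in rad, forces in N, time in s.
With the tool pointing down it reaches from about 350 to 975 mm from the base axis. Payload 7.1 kg.
Tool frame: the origin (TCP) lies on the front face of the gripper's body, between the roots of the fingers; the fingertips stand 80 mm ahead of it and the grasp point (between the pads) lies 61 mm ahead of it (env.tips_ahead is the distance from the TCP to the fingertips, in mm); z points along the fingers, y is the line along which they close (so a half turn about z gives the same grasp; the last joint's range is limited). The gripper opens to 88 mm and grips with 3 to 60 N. Pads are 20 mm wide; open, the fingers measure 115 mm over their backs; the gripper's body (75 mm by 178 mm) begins 61 mm behind the grasp point.
Start: joints at [-1.251, 0.423, 1.63, -0, 1.089, -0.019], TCP at [207.739, -589.449, 302.675] pointing down, gripper open.
Joint ranges: [-3, 3], [-0.9, 2.11], [0.09, 2.58], [-1.31, 4.45], [0.11, 2.69], [-2.54, 2.54]. Speed limits (rad/s): [2.39, 2.39, 3.01, 3.14, 3.14, 3.14].

## Interface

Orientations are given as a unit quaternion [x, y, z, w].
In Python, from station import env, set_gripper, viewer, workorder gives the robot as it stands. Calls block until the motion is done:
- env.reach(position, orientation): joint-space move of the TCP to a pose.
- env.move_l(position, rot=None, rate=150, f_stop=None): straight line of the TCP; rot=None keeps the orientation; rate is the mean speed in mm/s. With f_stop (N) it stops when the force on the tool has changed by that much, and returns True; else False.
- env.move_joints(angles): joint-space move.
- set_gripper(opening): finger opening in mm; the grip force is fixed at half the most; returns when the fingers have stopped.
- env.hold(seconds).
- env.ik(position, orientation): joint angles nearest the present ones, or None.
- env.read_state(): the state.
- viewer.camera(name): name is "side" or "top"; returns the picture (400x640x3 uint8, blue, green, red); there is no depth.
- viewer.camera_params(name): a dict with "fx", "fy", "cx", "cy" (pixels), "pose" (4x4, takes a point from camera to world coordinates). Camera axes: x right, y up, looking along -z (the intrinsics and any distortion apply to the point x, -y, -z); pixel columns grow to the right and rows downward; lengths in mm; the calibration is good to about 2 mm. A picture is of the moment at which its call begins. camera_params takes no time and is no camera call.
A pose or a line that the arm cannot do raises env.IKError and nothing moves.
- workorder.sign_off(): hands the job in; it is judged then, once.
The state is a dict: "time_s": time; "qpos": joint angles; "dq": joint speeds; "tau": joint torques, N m; "tool_pos": TCP position; "orientation": TCP orientation; "force": force on the tool from outside, world axes, zero at the start; "wrist_torque": the same for the moment, N m; "width": finger opening in mm; "grip_force": force on a finger pad.
Only numpy, scipy, OpenCV 4.12 (cv2) and the standard library are available. Lean on these libraries where they do the work, as an engineer would, in place of code of your own. Each camera call takes 0.05 s, during which the arm holds its last target. There are 200 camera calls.

## Task

Lift the tall thick tile out of the rack and stand it on its end on the bench or the board, clear of the rack, and let go of it. Then take it again, lay it down flat on the board without letting it drop or topple, and push it square and flush into the fence corner: long edge along the long fence, one end against the short stop. Leave everything else on the bench where it is.

Things in the scene. Friction and masses are not known exactly. Their poses are not given: they have to be found in the camera images.
- tile: The tall thick stoneware tile, a plain block 30 x 56 x 130 mm, about 0.45 kg. Origin at its centre; x is its thickness (30), y its width (56), z its length (130). It starts upright on its end in one of the rack's three slots, the only tile higher than the side panels. Both faces and both ends are alike.
- rack: Fixed light-wood rack, 200 x 110 mm, origin at the centre of its underside. Three slots along its x (centres -62, 0, +62 mm; floor 6 mm up). Two side panels 115 mm high, inner faces at y = +-31 mm, leave no room for fingers beside a tile's width; the blocks between slots are only 40 mm high, so pinch tiles by the thickness, along x. Tile tops: 136 mm (the tile), 86 and 96 mm.
- board: Fixed plywood board 260 (x) x 190 (y) x 12 mm, origin at the centre of its underside. A long aluminium fence runs along its whole -y side (inner face y = -77 mm); a short stop 90 mm long stands at its +x end (inner face x = +112 mm, y = -77 to +13 mm). Both are 18 mm wide and rise 22 mm above the board's surface (34 mm above the bench).
- corner (a point): Inner corner of the fences, at the board's upper surface (12 mm above the bench), where the inner faces of long fence and short stop meet. Axes as the board's: the long fence runs towards -x from here, the short stop towards +y. A tile fully home has its centre at (-65, +28, +15) mm in this frame.
- half_tile: Bystander: short thick tile 30 x 56 x 80 mm upright in another slot of the rack. Origin at its centre.
- thin_tile: Bystander: short thin tile 16 x 56 x 90 mm upright in another slot of the rack. Origin at its centre.
- bottle: Bystander: white bottle, 60 mm diameter, 170 mm high, on the bench. Origin under its centre.
- mallet: Bystander: rubber mallet lying on the bench, about 240 mm long, handle towards its -x.
- scraper: Bystander: scraper lying on the bench, about 200 mm long, handle towards its -x.
- spare_tile: Bystander: square tile 100 x 100 x 12 mm lying flat on the bench. Origin at its centre.
- cup: Bystander: white plastic cup, 76 mm wide, 85 mm high, on the bench. Origin under its centre.
There are look-alikes about, which are no part of the job. Leave any green or orange look-alike of the tile alone.

How it is judged (in metres and radians):
On the way, in this order (a step that is already met when the one before it is completed fails the run):
1. the tile stands on its end on the bench or the board, clear of the rack, let go and at rest (angle between tile's own z axis and vertical below 0.06 rad and height (world z) of tile below 0.085 m and (y of tile in the frame of rack below -0.07 m or y of tile in the frame of rack above 0.07 m or x of tile in the frame of rack below -0.115 m or x of tile in the frame of rack above 0.115 m) and contact force between the fingers and tile below 0.05 N and linear speed of tile below 0.02 m/s), for 0.2 s.
2. the tile lies flat on the board (z of tile in the frame of corner between 0.01 and 0.02 m and angle between the x axis of tile and the z axis of corner, either way round below 0.06 rad), for 0.2 s.
At the end, for the whole second after the job is handed in: The tile lies flat on the board at rest, its length along the long fence within 0.025 rad, its long edge within 2.5 mm of the long fence and its end within 2.5 mm of the short stop; the bystanders are where they were (all of step 2 and x of tile in the frame of corner between -0.0675 and -0.0625 m and y of tile in the frame of corner between 0.0255 and 0.0305 m and angle between the z axis of tile and the x axis of corner, either way round below 0.025 rad and linear speed of tile below 0.01 m/s); the robot touches nothing.
It fails at once if the tile is dropped or topples (unheld, it turns faster than 6 rad/s or moves faster than 0.7 m/s) (contact force between the fingers and tile below 0.05 N and (angular speed of tile above 6 rad/s or linear speed of tile above 0.7 m/s)).
It fails at once if another tile in the rack is moved by more than 20 mm (distance of any of half_tile, thin_tile from where it was at the start of the episode above 0.02 m).
It fails at once if the bottle, mallet, scraper, spare tile or cup is moved by more than 30 mm (distance of any of bottle, mallet, scraper, spare_tile, cup from where it was at the start of the episode above 0.03 m).
It also fails if it takes over 72 s, if anything falls off the work surface, if the arm or the gripper's body presses on something with over 40 N, if the wrist force passes 120 N, or if a joint passes its speed limit or range.

## Working session

There is one attempt and no reset: what is moved stays moved. The work goes in short steps, each a Python script; the robot and the scene stay as the last script left them, time stands still between calls to the robot, and variables do not carry over. Pictures are saved under pics/ and viewed, at most 10 in all, crops included, and the job is handed in when it is done.

```bash
ls; mkdir -p pics; python3 - <<'E'
from station import env, viewer
import cv2,numpy as np
for n in("side","top"):
    im=viewer.camera(n); cv2.imwrite(f"pics/{n}0.png",im)
    p=viewer.camera_params(n); print(n,{k:(np.round(v,3).tolist() if k=="pose" else v) for k,v in p.items()})
print(env.read_state()["time_s"])
E
```

```text
pics
side {'fx': 382.43325109520964, 'fy': 382.43325109520964, 'cx': 310.8021128410065, 'cy': 201.50552102291402, 'pose': [[-0.886, 0.268, -0.378, 127.792], [-0.463, -0.519, 0.719, 744.26], [-0.003, 0.812, 0.584, 690.085], [0.0, 0.0, 0.0, 1.0]]}
top {'fx': 413.8966025309166, 'fy': 413.8966025309166, 'cx': 319.1564965910569, 'cy': 203.35356157095723, 'pose': [[0.001, 0.99, -0.14, 339.173], [-1.0, 0.004, 0.021, 24.887], [0.021, 0.14, 0.99, 1284.337], [0.0, 0.0, 0.0, 1.0]]}
0.1
```

View pics/side0.png

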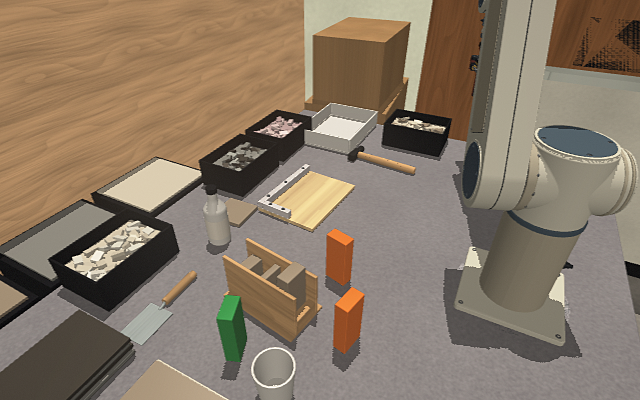

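View pics/top0.png

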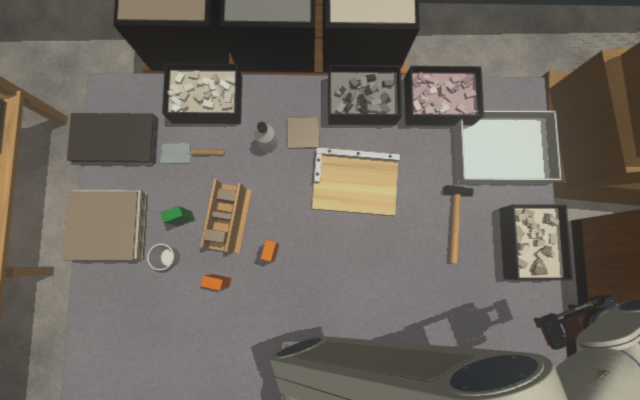

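```bash
python3 - <<'E'
import cv2,numpy as np
s=cv2.imread("pics/side0.png");t=cv2.imread("pics/top0.png")
a=cv2.resize(s[225:345,210:330],(400,400),interpolation=cv2.INTER_CUBIC)
b=cv2.resize(t[170:260,185:265],(400,450),interpolation=cv2.INTER_CUBIC)[:, :]
c=cv2.resize(t[140:220,308:408],(400,320),interpolation=cv2.INTER_CUBIC)
d=np.zeros((600,800,3),np.uint8); d[:400,:400]=a; d[:450,400:]=b
cv2.imwrite("pics/crop1.png",d)
e=np.zeros((600,800,3),np.uint8); e[:320,:400]=c
e[:360,400:]=cv2.resize(s[155:236,255:360],(400,360),interpolation=cv2.INTER_CUBIC)
cv2.imwrite("pics/crop2.png",e[:360])
E
```

```text
(no output)
```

View pics/crop1.png

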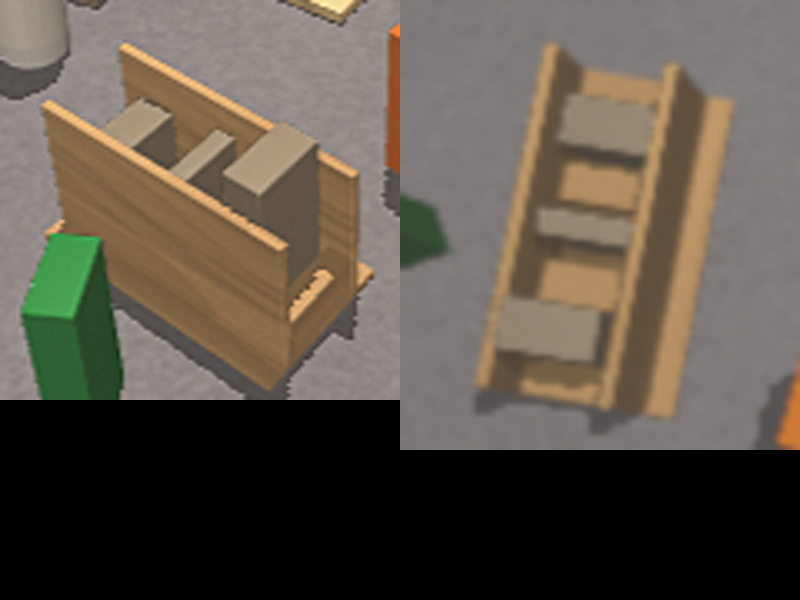

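View pics/crop2.png

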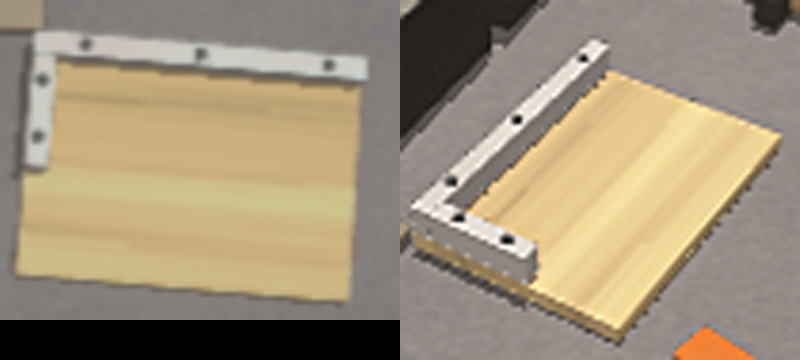

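Tall tile: of the candidates – half tile (side 252,262), thin tile (272,268), tall tile (292,273; top view 215,236), orange (340,257 and 349,320), green (231,328) – the stoneware block at side (292,273) fits. It is grey and is the only one above the panels. The fence corner is near top (321,157), with the long fence on the far side and the stop on the left.

```bash
cat > h.py <<'E'
import numpy as np, cv2
from station import env,set_gripper,viewer,workorder
def ray(n,uv):
    p=viewer.camera_params(n);T=np.array(p["pose"])
    d=np.array([(uv[0]-p["cx"])/p["fx"],-(uv[1]-p["cy"])/p["fy"],-1.])
    return T[:3,3],T[:3,:3]@d
def plane(n,uv,z):
    o,d=ray(n,uv);return o+d*(z-o[2])/d[2]
def tri(a,b):
    (o1,d1),(o2,d2)=ray("side",a),ray("top",b)
    s=np.linalg.lstsq(np.c_[d1,-d2],o2-o1,rcond=None)[0]
    p,q=o1+s[0]*d1,o2+s[1]*d2
    return (p+q)/2,np.linalg.norm(p-q)
E
python3 - <<'E'
from h import *
np.set_printoptions(precision=1,suppress=True)
S=lambda x,y:(210+x/3.333-.35,225+y/3.333-.35); Tp=lambda x,y:(185+(x-400)/5-.4,170+y/5-.4)
# tile top corners (side crop, top crop): far-left etc matched by world geometry
print("tile top, both views by plane z=136")
sc=[S(224,175),S(260,194),S(318,145),S(283,124)]
tc=[Tp(500,298),Tp(607,309),Tp(598,362),Tp(494,348)]
for c in sc:print("s",plane("side",c,136))
for c in tc:print("t",plane("top",c,136))
print("centre tri",tri(np.mean(sc,0),np.mean(tc,0)))
# rack panel top corners z=115 top view: left panel ends, right panel ends
for c in[(551,46),(484,388),(672,66),(608,408)]:print("panel",plane("top",Tp(*c),115))
for c in[(123,46),(357,172),(45,102),(287,246)]:print("panelS",plane("side",S(*c),115))
B=lambda x,y:(308+x/4-.4,140+y/4-.4); D=lambda x,y:(255+(x-400)/3.81-.35,155+y/4.444-.35)
fs={"outer corner":((36,31),(412,208)),"fence far end outer":((368,57),(590,40)),"stop end outer":((25,166),(530,253)),"fence end inner":((367,80),(608,47)),"stop end inner":((47,168),(535,243))}
for k,(a,b) in fs.items():print(k,plane("top",B(*a),34),plane("side",D(*b),34),tri(D(*b),B(*a)))
for n,a,b in(("board near stop",(16,274),(618,331)),("board near far",(348,301),(781,135))):print(n,plane("top",B(*a),12),plane("side",D(*b),12),tri(D(*b),B(*a)))
print("bottle",plane("top",(265,148),0),plane("side",(219,243),0))
E
```

```text
tile top, both views by plane z=136
s [428.2 316.3 136. ]
s [402.  319.3 136. ]
s [390.9 269.7 136. ]
s [418.2 264.  136. ]
t [428.1 317.  136. ]
t [422.2 258.  136. ]
t [393.  261.9 136. ]
t [400.5 319.2 136. ]
centre tri (array([411.4, 289.9, 132.5]), np.float64(0.49806403401866106))
panel [574.2 299.1 115. ]
panel [379.3 329.2 115. ]
panel [562.9 229.7 115. ]
panel [368.3 259.9 115. ]
panelS [563. 231. 115.]
panelS [369.1 260.8 115. ]
panelS [575.8 299.3 115. ]
panelS [378.8 330.  115. ]
outer corner [691.9   6.7  34. ] [690.9   8.2  34. ] (array([692.2,   6.6,  32.5]), np.float64(0.15047328195325452))
fence far end outer [ 672.9 -252.1   34. ] [ 673.6 -249.    34. ] (array([ 674.3, -252.3,   32. ]), np.float64(1.891516748055893))
stop end outer [585.   14.9  34. ] [585.1   8.9  34. ] (array([583. ,  14.5,  38.7]), np.float64(2.2948396788540855))
fence end inner [ 654.5 -250.9   34. ] [ 654.4 -247.    34. ] (array([ 655.8, -251.2,   31.3]), np.float64(1.3739973326604895))
stop end inner [583.5  -2.   34. ] [587.1  -2.   34. ] (array([584.9,  -1.4,  34.9]), np.float64(3.2768334743185226))
board near stop [504.1  21.4  12. ] [503.4  24.2  12. ] (array([504.6,  21.5,   9.5]), np.float64(0.3767136439799742))
board near far [ 484.  -236.4   12. ] [ 483.  -235.9   12. ] (array([ 483.7, -236.6,   11.4]), np.float64(0.8496768215863922))
bottle [698.1 170.6   0. ] [705.  177.7   0. ]
```

```bash
cat >> h.py <<'E'
from scipy.spatial.transform import Rotation as R
yaw=1.495; C=np.array([672.6,-9.3,12.])
ux=np.array([np.cos(yaw),np.sin(yaw),0]); uy=np.array([-np.sin(yaw),np.cos(yaw),0]); uz=np.array([0,0,1.])
cor=lambda x,y,z:C+x*ux+y*uy+z*uz
def quat(z,y):
    return R.from_matrix(np.c_[np.cross(y,z),y,z]).as_quat()
def tilt(a,s=1): # tool z tilted by a from down towards +ux
    return quat(np.sin(a)*ux-np.cos(a)*uz, s*uy)
def tcp(gp,q,d=61): return gp-d*R.from_quat(q).apply([0,0,1])
rackx=np.array([np.cos(-.154),np.sin(-.154),0])
E
python3 - <<'E'
from h import *
np.set_printoptions(precision=2,suppress=True)
print(env.ik(tcp(np.array([410.8,289.4,112.]),quat(-uz,rackx)),quat(-uz,rackx)),env.ik(tcp(np.array([410.8,289.4,112.]),quat(-uz,-rackx)),quat(-uz,-rackx)))
print("now",env.read_state()["orientation"],quat(-uz,np.array([0,-1,0])))
for s in(1,-1):
  for d in(1,-1):
    for a in(-30,-15,0,30,45,60,70):
        q=tilt(np.radians(a)*d,s); print(s,d,a,env.ik(tcp(cor(-115,90,75),q),q))
for s in (1,-1):
    q=quat(-uz,s*ux); print("stand",env.ik(tcp(cor(-115,90,110),q),q))
E
```

```text
[ 0.59  0.45  1.98 -0.    0.71  0.74] [ 0.59  0.45  1.98 -0.    0.71 -2.4 ]
now [ 0.99  0.17 -0.   -0.  ] [ 1.  0. -0.  0.]
1 1 -30 [ 0.03  0.64  1.81 -0.7   0.88 -2.53]
1 1 -15 None
1 1 0 None
1 1 30 [-0.45  0.68  1.73  0.57  1.03  2.39]
1 1 45 [-0.54  0.77  1.67  0.74  1.22  2.22]
1 1 60 [-0.6   0.89  1.61  0.86  1.43  2.12]
1 1 70 [-0.63  0.97  1.57  0.93  1.57  2.07]
1 -1 -30 [-0.45  0.68  1.73  0.57  1.03  2.39]
1 -1 -15 None
1 -1 0 None
1 -1 30 [ 0.03  0.64  1.81 -0.7   0.88 -2.53]
1 -1 45 [ 0.13  0.73  1.79 -0.92  1.06 -2.29]
1 -1 60 [ 0.2   0.84  1.75 -1.06  1.26 -2.13]
1 -1 70 [ 0.24  0.93  1.71 -1.14  1.41 -2.05]
-1 1 -30 [ 0.03  0.64  1.81 -0.7   0.88  0.61]
-1 1 -15 [-0.09  0.59  1.82 -0.38  0.77  0.26]
-1 1 0 [-0.22  0.58  1.8  -0.    0.76 -0.15]
-1 1 30 [-0.45  0.68  1.73  0.57  1.03 -0.76]
-1 1 45 [-0.54  0.77  1.67  0.74  1.22 -0.92]
-1 1 60 [-0.6   0.89  1.61  0.86  1.43 -1.02]
-1 1 70 [-0.63  0.97  1.57  0.93  1.57 -1.07]
-1 -1 -30 [-0.45  0.68  1.73  0.57  1.03 -0.76]
-1 -1 -15 [-0.35  0.61  1.77  0.34  0.86 -0.5 ]
-1 -1 0 [-0.22  0.58  1.8  -0.    0.76 -0.15]
-1 -1 30 [ 0.03  0.64  1.81 -0.7   0.88  0.61]
-1 -1 45 [ 0.13  0.73  1.79 -0.92  1.06  0.86]
-1 -1 60 [ 0.2   0.84  1.75 -1.06  1.26  1.02]
-1 -1 70 [ 0.24  0.93  1.71 -1.14  1.41  1.09]
stand [-0.22  0.53  1.79 -0.    0.82 -1.72]
stand [-0.22  0.53  1.79 -0.    0.82  1.42]
```

```bash
python3 - <<'E'
from h import *
G=np.array([410.8,289.4,112.]); q=quat(-uz,rackx)
set_gripper(56)
env.reach(tcp(G+[0,0,130],q),q)
env.move_l(tcp(G+[0,0,35],q))
print("down",env.move_l(tcp(G,q),rate=80,f_stop=8))
print(set_gripper(20)); s=env.read_state(); print(s["width"],s["grip_force"],s["tool_pos"],s["time_s"])
print(env.move_l(tcp(G+[0,0,195],q),rate=120))
s=env.read_state(); print(s["width"],s["grip_force"],s["force"],s["time_s"])
for n in("side","top"): cv2.imwrite(f"pics/{n}1.png",viewer.camera(n))
cv2.imwrite("pics/lift.png",np.hstack([cv2.imread("pics/side1.png")[60:380,150:550],cv2.imread("pics/top1.png")[80:400,120:520]]))
E
```

```text
down False
False
29.810512358100343 29.997923970222473 [411.0365144  289.49154611 173.36081414] 5.825
False
29.716866860176488 29.995283782482147 [ 1.06127612  0.04633709 -5.03033378] 7.6
```

View pics/lift.png

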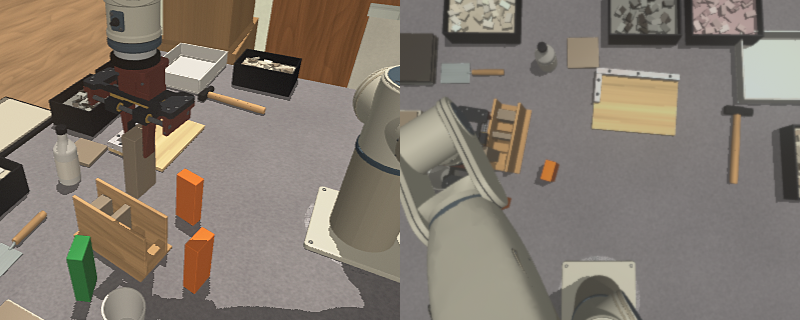

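The tile is held upright in the gripper (side crop about 140,165), and the other two are still in the rack. Next I stand it on the board.

```bash
python3 - <<'E'
from h import *
q=quat(-uz,-ux); P=lambda h:tcp(cor(-115,90,106+h),q)
env.reach(P(80),q)
env.move_l(P(6),rate=100); env.hold(.2)
print("contact",env.move_l(P(-4),rate=12,f_stop=4))
s=env.read_state(); print(s["tool_pos"],P(0),s["width"],s["force"],s["wrist_torque"])
env.hold(.2); set_gripper(60)
s=env.read_state();print(s["width"],s["time_s"])
env.move_l(P(140),rate=150); env.hold(.1)
s=env.read_state();print(s["force"],s["time_s"])
for n in("side","top"): cv2.imwrite(f"pics/{n}2.png",viewer.camera(n))
a=cv2.resize(cv2.imread("pics/side2.png")[70:270,200:400],(400,400)); b=cv2.resize(cv2.imread("pics/top2.png")[110:310,240:440],(400,400))
cv2.imwrite("pics/stand.png",np.hstack([a,b]))
E
```

```text
contact True
[ 574.09228108 -117.22730738  179.33526656] [ 574.15017126 -117.1546764   179.        ] 29.335476768308094 [-1.44808223 -0.27996627  5.33056559] [-0.05175082 -0.01962065 -0.02892997]
59.96779934949506 11.85
[ 0.09125242 -0.01682763 -0.21392671] 13.0417
```

View pics/stand.png

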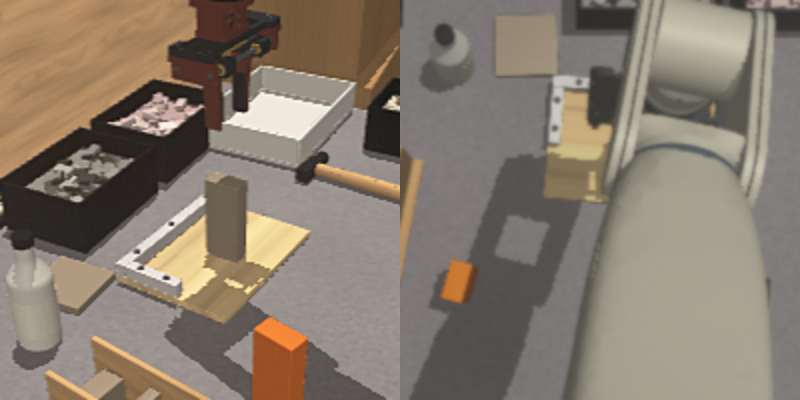

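Tile stands free on the board (side crop 226,215), gripper above. Next I regrasp by the width with a tilted tool and turn it flat.

```bash
python3 - <<'E'
from h import *
print("top face centre:",plane("side",(200+226/2,70+181/2),142), "expect", cor(-115,90,130))
A=np.radians(-65); q=tilt(A,-1); g=cor(-115+10,90,70); n=R.from_quat(q).apply([0,0,1])
set_gripper(82)
env.reach(tcp(g-90*n+[0,0,70],q),q)
env.move_l(tcp(g-90*n,q))
print("approach",env.move_l(tcp(g,q),rate=80,f_stop=5))
set_gripper(40); s=env.read_state(); print(s["width"],s["grip_force"],s["tool_pos"],tcp(g,q),s["force"],s["time_s"])
E
```

```text
top face centre: [ 570.58261011 -112.61656987  142.        ] expect [ 574.15017126 -117.1546764   142.        ]
approach False
56.001817289969736 29.99417781829834 [579.42951677 -51.90836132 107.95544619] [579.09378065 -52.05734485 107.77971397] [1.15781893 0.74044641 0.6053234 ] 17.0417
```

```bash
python3 - <<'E'
from h import *
g=cor(-105,90,70); q=tilt(np.radians(-65),-1)
env.move_l(tcp(g+[0,0,35],q),rate=80)
for a in range(-50,26,15):
    q=tilt(np.radians(a),-1); env.move_l(tcp(g+[0,0,35],q),rot=q,rate=70)
s=env.read_state(); print(s["width"],s["grip_force"],s["force"],s["time_s"])
g=cor(-115,85,0)
env.move_l(tcp(g+[0,0,33],q),rate=100); env.hold(.2)
print("contact",env.move_l(tcp(g+[0,0,21],q),rate=10,f_stop=4))
s=env.read_state(); print((s["tool_pos"]-tcp(g,q)),s["width"],s["force"],s["wrist_torque"],s["time_s"])
cv2.imwrite("pics/side3.png",viewer.camera("side"))
cv2.imwrite("pics/flat.png",cv2.resize(cv2.imread("pics/side3.png")[130:260,220:380],(800,600)[:1]+(600,)))
E
```

```text
55.9331333878296 29.992826879024506 [ 0.64087461  0.62775828 -3.90941181] 20.1833
contact True
[-5.27696542e-02 -9.35420883e-03  2.53711588e+01] 55.97655839921271 [-0.26483894 -1.44142058  5.3723798 ] [ 0.01741088 -0.11803513  0.05648379] 22.0333
```

View pics/flat.png

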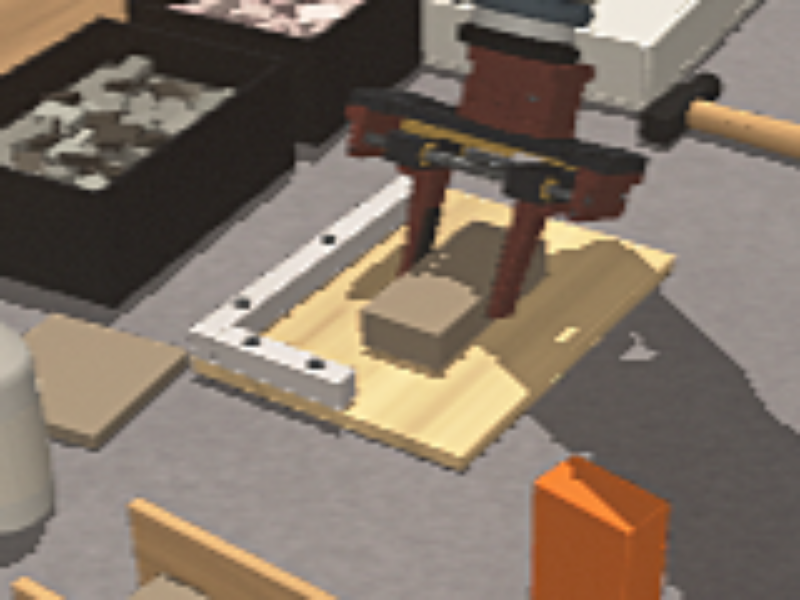

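```bash
cat > push.py <<'E'
from h import *
D=80
def push(a,b,yax,f,rate=25,up=60):
    q=quat(-uz,yax); t=lambda x,y,z:cor(x,y,z+D)
    env.reach(t(*a,up),q); env.move_l(t(*a,10))
    env.hold(.1); r=env.move_l(t(*b,10),rate=rate,f_stop=f)
    s=env.read_state(); p=s["tool_pos"]-C; print(r,"corner-frame tool",p@ux,p@uy,s["force"]@ux,s["force"]@uy,s["time_s"])
    d=np.array(a,float)-b; d/=np.linalg.norm(d); e=np.array([p@ux,p@uy])+15*d
    env.move_l(t(*e,10)); env.move_l(t(*e,up))
E
python3 - <<'E'
from push import *
q=tilt(np.radians(25),-1); n=R.from_quat(q).apply([0,0,1])
set_gripper(72); p=env.read_state()["tool_pos"]
env.move_l(p-90*n,rate=100); set_gripper(0)
push((-110,145),(-110,60),-ux,12)
push((-210,28),(-136,28),-uy,12)
push((-65,90),(-65,60),-ux,15)
cv2.imwrite("pics/side4.png",viewer.camera("side")); 
E
```

```text
True corner-frame tool -109.89839132463112 64.55229788950344 -0.5406595098751924 -0.6279419279446817 30.1167
True corner-frame tool -141.34596650162285 28.239250448445887 -1.415701087232363 0.18403858100941511 35.3917
True corner-frame tool -64.87452628438393 64.02132713528884 -0.183062377766785 0.6187333535987286 39.35
```

```bash
python3 - <<'E'
from h import *
env.reach(np.array([207.7,-589.4,302.7]),quat(-uz,np.array([.34,-.94,0])))
for n in("side","top"): cv2.imwrite(f"pics/{n}5.png",viewer.camera(n))
a=cv2.resize(cv2.imread("pics/side5.png")[150:240,250:360],(440,360),interpolation=cv2.INTER_CUBIC); b=cv2.resize(cv2.imread("pics/top5.png")[145:220,308:398],(360,300),interpolation=cv2.INTER_CUBIC)
d=np.zeros((360,800,3),np.uint8);d[:,:440]=a;d[:300,440:]=b;cv2.imwrite("pics/end.png",d); s=env.read_state();print(s["time_s"])
E
```

```text
42.5917
```

View pics/end.png

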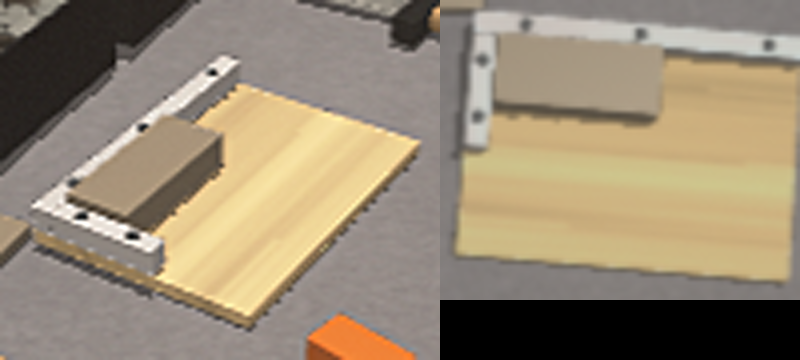

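The tile looks home against both fences (side crop 145,170; top crop 578,75). One firmer push each way will confirm it does not move further.

```bash
python3 - <<'E'
from push import *
push((-155,28),(-132,28),-uy,25,rate=20)
push((-65,80),(-65,56),-ux,25,rate=20)
env.move_l(env.read_state()["tool_pos"]+[0,0,120]); env.hold(.3)
E
```

```text
True corner-frame tool -141.05264101701988 28.120674393070573 -2.42215808099858 0.08330241177982595 46.2167
True corner-frame tool -64.83871202571025 63.676712122458405 0.3232950490779332 -0.5580938423416644 50.0667
```

```bash
python3 -c "
from h import *
print(workorder.sign_off(), env.read_state()['time_s'])"
```

```text
the job is handed in; nothing more can be done
the job is handed in; nothing more can be done
```

The tile was stood on the board and let go, then laid flat and pushed into the fence corner. A second push at about twice the force moved it only about 0.3 mm. I handed the job in at about 51 s (limit 72 s), but sign-off returned no verdict, and I did not measure the bystanders afterwards.

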